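# Stack the spacers on a tile-edging arbor

## Robot

A 6-joint arm with a two-finger parallel gripper is mounted at the origin on the work surface. World frame = base frame: x ahead of the robot, y to its left, z up, the work surface at z = 0. Lengths are in mm, angles in rad, forces in N, time in s.
With the tool pointing down it reaches from about 275 to 750 mm from the base axis. Payload 10.2 kg.
Tool frame: the origin (TCP) lies at the very end of the fingers, on their centre line; the grasp point (between the pads) lies ctrl.grip_point_offset behind it (ctrl.grip_point_offset is the distance from the TCP to the grasp point, in mm); z points along the fingers, y is the line along which they close (so a half turn about z gives the same grasp; the last joint's range is limited). The gripper opens to 88 mm and grips with 3 to 60 N. Pads are 18 mm wide; open, the fingers measure 123 mm over their backs; the gripper's body (75 mm by 187 mm) begins 45 mm behind the grasp point.
Start: joints at [1.096, 0.313, 1.498, -0, 1.331, -0.223], TCP at [130.815, 508.447, 238.72] pointing down, gripper open.
Joint ranges: [-2.94, 2.94], [-0.97, 2.17], [0.19, 2.56], [-1.23, 4.37], [0.02, 3.11], [-2.88, 2.88]. Speed limits (rad/s): [2.39, 2.39, 3.01, 3.14, 3.14, 3.14].

## Interface

Orientations are given as a unit quaternion [x, y, z, w].
In Python, from station import ctrl gives the robot as it stands. Calls block until the motion is done:
- ctrl.goto(position, orientation): joint-space move of the TCP to a pose.
- ctrl.move_linear(position, vel=150, ori=None, until_force=None): straight line of the TCP; ori=None keeps the orientation; vel is the mean speed in mm/s. With until_force (N) it stops when the force on the tool has changed by that much, and returns True; else False.
- ctrl.goto_joints(angles): joint-space move.
- ctrl.release() and ctrl.clamp(squeeze=None): open the fingers fully, or close them until they stop; squeeze is the grip in N (None keeps the last).
- ctrl.pause(seconds).
- ctrl.inverse_kinematics(position, orientation): joint angles nearest the present ones, or None.
- ctrl.get_state(): the state.
- ctrl.camera(name): name is "scene" or "top" or "wrist"; returns the picture (420x560x3 uint8, red, green, blue); there is no depth.
- ctrl.camera_info(name): a dict with "fx", "fy", "cx", "cy" (pixels), "world_from_camera" (4x4, takes a point from camera to world coordinates); the wrist camera has in their place "tool_from_camera" (4x4, takes a point from camera to tool coordinates, whose origin is the TCP and whose axes are the flange's). Camera axes: x right, y up, looking along -z (the intrinsics and any distortion apply to the point x, -y, -z); pixel columns grow to the right and rows downward; lengths in mm; the calibration is good to about 2 mm. A picture is of the moment at which its call begins: read the wrist's pose just before it. camera_info takes no time and is no camera call.
A pose or a line that the arm cannot do raises ctrl.IKError and nothing moves.
- ctrl.sign_off(): hands the job in; it is judged then, once.
The state is a dict: "clock": time; "q": joint angles; "qd": joint speeds; "effort": joint torques, N m; "position": TCP position; "orientation": TCP orientation; "wrist_force": force on the tool from outside, world axes, zero at the start; "torque": the same for the moment, N m; "opening": finger opening in mm; "grip_force": force on a finger pad.
Only numpy, scipy, OpenCV 4.12 (cv2) and the standard library are available. Lean on these libraries where they do the work, as an engineer would, in place of code of your own. Each camera call takes 0.05 s, during which the arm holds its last target. There are 200 camera calls.

## Task

Fit the three loose aluminium spacer rings on the upright arbor of the green spindle head, the largest at the bottom, then the middle one, then the smallest on top, each pushed gently all the way home so that it lies flat on the seat or on the ring below, and let go. Do not force a ring against the arbor or the seat (keep well under 40 N), and leave the other things on the bench where they are.

Things in the scene. Friction and masses are not known exactly. Their poses are not given: they have to be found in the camera images.
- head: Green square housing of the tile-edging spindle, 110 x 110 x 20 mm, fixed to the bench; origin at the centre of its underside, z up. On it a steel seat collar (40 mm across, 20 to 40 mm above the origin) carries the upright steel arbor (top 92 mm above the origin). All rigid but the cushioned seat. Collar and arbor share one axis, 6 mm to the side of this origin, in a direction that varies and is not measured.
- seat_level (a point): Point straight above the housing's centre at the height of the seat, the collar's flat top, 40 mm above the bench (cushioned: it yields about 1 mm at 10 N and springs back). The axis of collar and arbor is 6 mm to the side of this point, in an unknown direction: find it by feel or by sight. The arbor is plain and 20 mm across between 40 and 46 mm above this point, then tapers to a flat end 14 mm across, 52 mm above it.
- grip_zone (a point): Point straight above the housing's centre, 20 mm above the seat, half-way up the arbor's gripping part. Three rows of three round-ended upright spring bars (2 to 14, 16 to 26 and 28 to 40 mm above the seat) stand 2 mm proud of the arbor and grip the bores: a ring does not drop down the arbor but has to be pushed all the way, with roughly 6 to 12 N, and stays where it is left.
- large_centre (a point): Centre (half-way up, on the axis) of the largest and thickest spacer: a plain aluminium ring 62 mm across and 15 mm thick with a 22 mm bore, lying flat on the bench at the start; z is the ring's axis. Both faces are alike.
- middle_centre (a point): Centre (half-way up, on the axis) of the middle spacer: a plain aluminium ring 50 mm across and 12 mm thick with a 22 mm bore, lying flat on the bench at the start; z is the ring's axis. Both faces are alike.
- small_centre (a point): Centre (half-way up, on the axis) of the smallest and thinnest spacer: a plain aluminium ring 38 mm across and 10 mm thick with a 22 mm bore, lying flat on the bench at the start; z is the ring's axis. Both faces are alike.
- spanner: Bystander: open-ended steel spanner, 170 mm long; origin at its underside.
- hammer: Bystander: hammer with a wooden handle, 260 mm long; origin at its underside.
- tile: Bystander: blue glazed tile, 100 x 100 x 12 mm; origin at its underside.
- chip_a: Bystander: terracotta mosaic chip, 22 x 22 x 10 mm; origin at its underside.
- chip_b: Bystander: terracotta mosaic chip, 22 x 22 x 10 mm; origin at its underside.
- cup: Bystander: white mug, 72 mm across, 85 mm tall; origin at its underside.
There are look-alikes about, which are no part of the job. What is shaped like the head but red is not meant. Leave any purple look-alike of the part that bears middle_centre alone.

How it is judged:
By the outcome, as a careful person would: the job done as asked, in the order asked, and still so for the second after the job is handed in, with the robot touching nothing.
It also fails if it takes over 72 s, if anything falls off the work surface, if the arm or the gripper's body presses on something with over 40 N, if the wrist force passes 120 N, or if a joint passes its speed limit or range.

## Working session

There is one attempt and no reset: what is moved stays moved. The work goes in short steps, each a Python script; the robot and the scene stay as the last script left them, time stands still between calls to the robot, and variables do not carry over. Pictures are saved under pics/ and viewed, at most 10 in all, crops included, and the job is handed in when it is done.

```bash
ls; mkdir -p pics; python3 - <<'E'
from station import ctrl
import cv2
for n in("top","scene"):
    im=ctrl.camera(n); cv2.imwrite(f"pics/{n}0.png",im[:,:,::-1])
    i=ctrl.camera_info(n); print(n,i)
print(ctrl.camera_info("wrist"),ctrl.grip_point_offset,ctrl.get_state())
E
```

```text
pics
top {'fx': 479.018456400709, 'fy': 479.018456400709, 'cx': 278.5637489126915, 'cy': 203.87550666275115, 'world_from_camera': array([[ 2.74319278e-02,  9.94575995e-01, -1.00329857e-01,
         3.64036744e+02],
       [-9.99623523e-01,  2.73485301e-02, -2.20680873e-03,
        -8.28337997e+00],
       [ 5.49035122e-04,  1.00352622e-01,  9.94951783e-01,
         1.58331090e+03],
       [ 0.00000000e+00,  0.00000000e+00,  0.00000000e+00,
         1.00000000e+00]])}
scene {'fx': 421.2127104700607, 'fy': 421.2127104700607, 'cx': 276.8443723754711, 'cy': 214.81551885367838, 'world_from_camera': array([[-5.17766379e-01, -6.19976542e-01,  5.89531224e-01,
         1.13507999e+03],
       [ 8.55308448e-01, -3.90516820e-01,  3.40505613e-01,
         3.28469389e+02],
       [ 1.91163666e-02,  6.80533395e-01,  7.32467653e-01,
         8.10503008e+02],
       [ 0.00000000e+00,  0.00000000e+00,  0.00000000e+00,
         1.00000000e+00]])}
{'fx': 290.4423779253109, 'fy': 290.4423779253109, 'cx': 283.48121662202277, 'cy': 207.46186718327095, 'tool_from_camera': array([[-7.20367297e-04,  9.507392
[... 317 characters left out ...]
000000003 {'clock': 0.1, 'q': array([ 1.09561515e+00,  3.13356681e-01,  1.49832628e+00, -5.25815719e-06,
        1.33099400e+00, -2.23388787e-01]), 'qd': array([ 0.00079901, -0.00182022, -0.00280606,  0.00231504, -0.0004004 ,
        0.00096426]), 'effort': array([ 2.99021078e-03, -4.02809751e+01, -2.52645671e+01,  6.95905904e-02,
        3.42303060e-02, -4.95450593e-05]), 'position': array([130.70806097, 508.2532346 , 238.25053084]), 'orientation': array([ 1.25563245e-01,  9.92085469e-01, -5.10290491e-04, -1.83139589e-04]), 'wrist_force': array([ 0.64930763, -0.66194876, -0.75754051]), 'torque': array([ 0.03945542,  0.03083143, -0.00041154]), 'grip_force': 0.0, 'opening': 88.32763113360271}
```

View pics/top0.png

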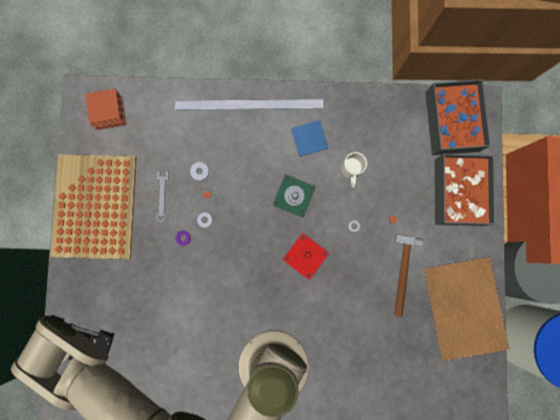

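View pics/scene0.png

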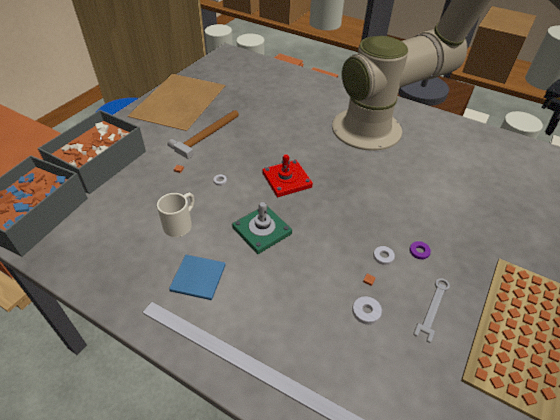

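The top view shows the large ring at (199,171), the middle ring at (204,219), the small ring at (354,226) and the green head at (294,196). The purple look-alike is at (183,238) and the red one at (306,256), and the scene view agrees. The fingers can close along world y for every grasp without touching a neighbour.

```bash
cat > h.py <<'E'
import numpy as np, cv2
from station import ctrl
from scipy.spatial.transform import Rotation as R
Q=[0.,1.,0.,0.]
def cam(name):
    i=ctrl.camera_info(name)
    if name=="wrist":
        s=ctrl.get_state(); T=np.eye(4); T[:3,:3]=R.from_quat(s["orientation"]).as_matrix(); T[:3,3]=s["position"]
        T=T@i["tool_from_camera"]
    else: T=i["world_from_camera"]
    return i,T,ctrl.camera(name)
def ray(px,i,T,z):
    px=np.atleast_2d(px).astype(float)
    d=np.c_[(px[:,0]-i["cx"])/i["fx"],-(px[:,1]-i["cy"])/i["fy"],-np.ones(len(px))]@T[:3,:3].T
    return T[:3,3]+d*((z-T[2,3])/d[:,2])[:,None]
def save(im,n): cv2.imwrite(f"pics/{n}.png",im[:,:,::-1])
E
python3 - <<'E'
from h import *
i,T,im=cam("top"); print(im.shape)
for n,p,z in(("L",(199,171),15),("M",(204,219),12),("S",(354,226),10),("head",(294,196),20),("armtop",(294,196),92)):
    c=np.array(p,float)
    if n in"LMS":
        g=cv2.cvtColor(im,cv2.COLOR_RGB2GRAY).astype(float)
        m=np.zeros_like(g,np.uint8); cv2.circle(m,p,13,1,-1)
        w=(g>165)&(m>0); c=np.argwhere(w).mean(0)[::-1]; print(w.sum())
    elif n=="head":
        r=im.astype(int); w=(r[...,1]>r[...,0]+20)&(r[...,1]>r[...,2]+5); k=max(cv2.findContours(w.astype(np.uint8),0,2)[0],key=cv2.contourArea)
        c=np.array(cv2.minAreaRect(k)[0]); print(cv2.minAreaRect(k))
    print(n,c.round(1),ray(c,i,T,z).round(1))
E
```

```text
(420, 560, 3)
207
L [198.7 170.6] [[625.8 262.9  15. ]]
120
M [204.2 219.5] [[464.2 238.2  12. ]]
49
S [353.7 225.6] [[ 457.6 -253.5   10. ]]
((293.6724548339844, 195.5689697265625), (32.86807632446289, 32.496681213378906), 21.801406860351562)
head [293.7 195.6] [[550.5 -53.7  20. ]]
armtop [294. 196.] [[540.5 -52.7  92. ]]
```

```bash
python3 - <<'E'
from h import *
t=lambda:round(ctrl.get_state()["clock"],2)
ctrl.goto([540,-53,190],Q); print(t()); ctrl.pause(.3)
i,T,a=cam("wrist"); save(a,"w_head"); np.savez("head.npz",T=T,a=a)
ctrl.goto([626,263,113],Q); print(t()); ctrl.pause(.3)
i,T,b=cam("wrist"); save(b,"w_L"); np.savez("L.npz",T=T,a=b)
cv2.imwrite("pics/both.png",cv2.resize(np.hstack([a,b])[:,:,::-1],(800,300)))
print(ctrl.get_state()["position"],t())
E
```

```text
2.62
4.25
[626.1766155  262.51495389 113.22979024] 4.6
```

View pics/both.png

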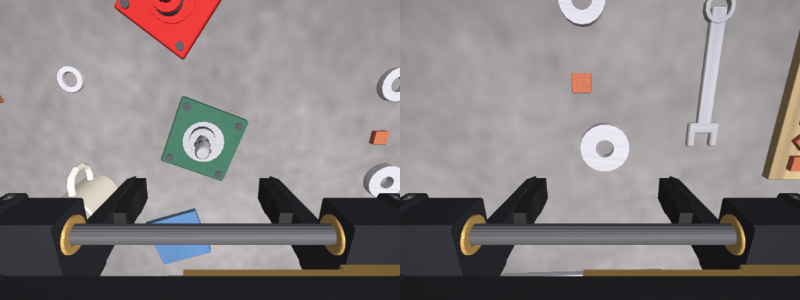

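The left half shows the green head with the arbor near (283,205) in full-resolution pixels. The right half shows the large ring near (287,207), so both are close to the image centre. Next I'll enlarge both.

```bash
python3 - <<'E'
from h import *
a=np.load("head.npz")["a"];b=np.load("L.npz")["a"]
f=lambda x:cv2.resize(x[155:255,233:333],(400,400),interpolation=cv2.INTER_CUBIC)
cv2.imwrite("pics/crop.png",np.hstack([f(a),f(b)])[:,:,::-1])
g=cv2.cvtColor(b,cv2.COLOR_RGB2GRAY); print(g[207,240:335:3]); 
E
```

```text
[162 166 168 171 192 231 233 234 235 234 235 229 164 163 160 158 158 157
 159 140 238 237 237 236 236 234 234 172 169 169 167 169]
```

View pics/crop.png

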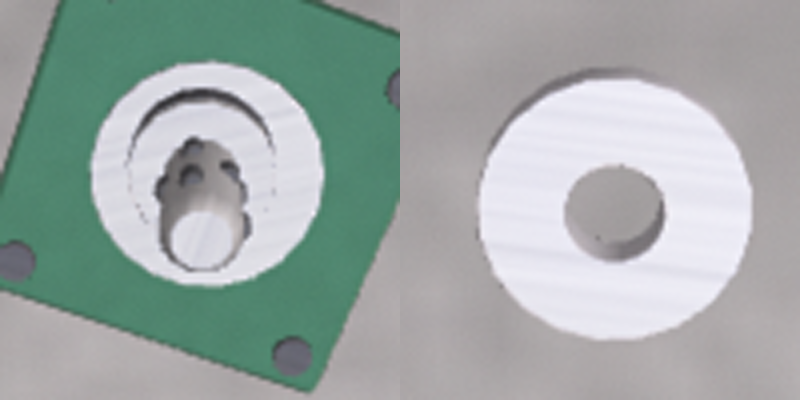

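```bash
cat >> h.py <<'E'
def ring(im,T,i,z,guess,r):
    """top-face centre of a bright ring near guess (xy): contour of bright mask cast onto its top plane"""
    m=(im.min(2)>205).astype(np.uint8); best=None
    for k in cv2.findContours(m,cv2.RETR_EXTERNAL,cv2.CHAIN_APPROX_NONE)[0]:
        if len(k)<40: continue
        P=ray(k[:,0],i,T,z)[:,:2].astype(np.float32)
        c,(w,h),_=cv2.fitEllipse(P); d=np.hypot(*(np.array(c)-guess))
        if d<25 and abs(w-2*r)<6 and abs(h-2*r)<6 and(best is None or d<best[3]): best=(np.array(c),w,h,d)
    return best
E
python3 - <<'E'
from h import *
i=ctrl.camera_info("wrist")
d=np.load("L.npz"); print(ring(d["a"],d["T"],i,15,(626,263),31))
d=np.load("head.npz"); a=d["a"];T=d["T"]
f=lambda x,y:(233+x/4-.375,155+y/4-.375)
print("top",ray(f(199.5,240),i,T,92)); print("topL/R",ray([f(168,240),f(231,240)],i,T,92))
print("collar",ray([f(130,168),f(273,168),f(201,103)],i,T,40))
r=a.astype(int); w=((r[...,1]>r[...,0]+25)).astype(np.uint8); k=max(cv2.findContours(w,0,2)[0],key=cv2.contourArea)
box=cv2.boxPoints(cv2.minAreaRect(k)); P=ray(box,i,T,20); print("head",P.mean(0),np.linalg.norm(P[0]-P[1]),np.linalg.norm(P[1]-P[2]))
E
```

```text
(array([626.69421387, 264.64367676]), 59.3446159362793, 59.599666595458984, np.float64(1.7842662854990103))
top [[546.47478065 -53.87232844  92.        ]]
topL/R [[546.47206549 -60.87808645  92.        ]
 [546.47749583 -46.86649953  92.        ]]
collar [[544.66327056 -72.40877057  40.        ]
 [544.67747374 -34.58832583  40.        ]
 [527.12195002 -53.61393593  40.        ]]
head [551.38231558 -50.48183909  20.        ] 108.41365379149265 106.99730937396724
```

Arbor top: (546.5, −53.9). The collar agrees with it, and it sits 5.96 mm from the measured housing centre, where 6 mm is expected. Next is grasping the large ring.

```bash
python3 - <<'E'
from h import *
t=lambda:round(ctrl.get_state()["clock"],2)
x,y=626.7,264.6
ctrl.goto([x,y,40],Q); ctrl.move_linear([x,y,2.5],vel=60,until_force=15)
ctrl.clamp(50); s=ctrl.get_state(); print(s["position"],s["opening"],s["grip_force"],t())
ctrl.move_linear([x,y,125],vel=200)
ctrl.goto([546.5,-53.9,125],Q); ctrl.pause(.2)
i,T,a=cam("wrist"); np.savez("inL.npz",T=T,a=a); s=ctrl.get_state(); print(s["position"],s["opening"],s["wrist_force"],t())
cv2.imwrite("pics/inL.png",cv2.resize(a[180:380,180:390],(630,600),interpolation=cv2.INTER_CUBIC)[:,:,::-1])
E
```

```text
[626.78184566 264.62628925   2.71185546] 60.95403914536477 50.000150045379996 6.3
[546.71751677 -53.26113816 124.8839214 ] 60.599623283610384 [-0.2624999  -0.61984205 -1.1045787 ] 8.56
```

View pics/inL.png

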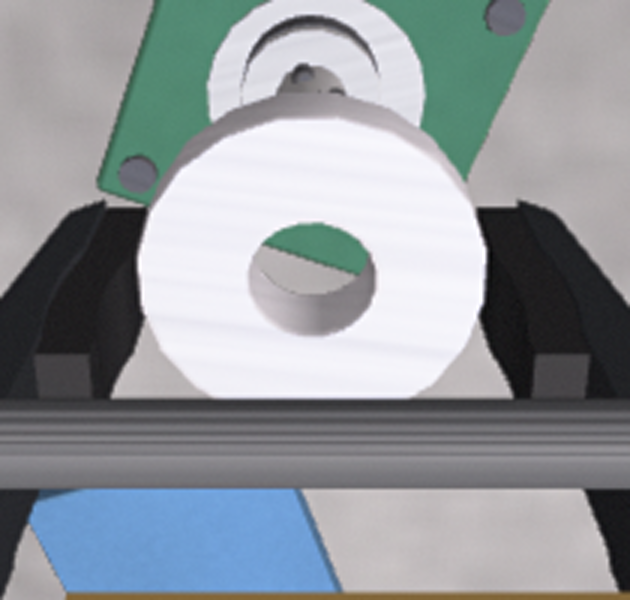

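The ring is held squarely, with its bore centred near crop (312,279), which is px (284,273). I'll check its in-hand offset, then push it down while logging forces.

```bash
cat >> h.py <<'E'
def st(tag=""):
    s=ctrl.get_state(); print(tag,s["position"].round(2),s["wrist_force"].round(1),s["torque"].round(2),round(s["opening"],1),round(s["clock"],2)); return s
E
python3 - <<'E'
from h import *
i=ctrl.camera_info("wrist"); T=np.load("inL.npz")["T"]
print("bore",ray((284-.3,273-.3),i,T,124.9+12.3))
X,Y=546.5,-53.9
st()
print(ctrl.move_linear([X,Y,96],vel=60,until_force=8)); st("entry")
for z in (89,84):
    print(ctrl.move_linear([X,Y,z],vel=25,until_force=15)); s=st()
E
```

```text
bore [[546.33125313 -53.27110575 137.2       ]]
 [546.72 -53.26 124.88] [-0.3 -0.6 -1.1] [ 0.09 -0.01  0.04] 60.6 8.56
False
entry [546.58 -53.95  96.01] [ 0.4 -1.1 -1.4] [ 0.05 -0.06 -0.02] 60.8 9.19
False
 [546.48 -53.89  88.94] [-0.  -0.7 -0.8] [-0.02 -0.01  0.05] 61.0 9.62
False
 [546.42 -53.87  83.82] [ 0.4  0.3 -0.7] [-0.03  0.03 -0.01] 60.9 9.97
```

```bash
python3 - <<'E'
from h import *
X,Y=546.5,-53.9
for z in (70,58,46):
    print(ctrl.move_linear([X,Y,z],vel=25,until_force=22)); st()
print(ctrl.move_linear([X,Y,41],vel=8,until_force=15)); st("seat")
E
```

```text
False
 [546.59 -53.83  69.86] [ 1.9  2.3 -0.3] [ 0.32 -0.26 -0.05] 61.2 10.68
False
 [546.43 -53.7   58.1 ] [0.3 4.2 3.7] [ 0.61  0.04 -0.03] 61.0 11.32
False
 [546.55 -53.78  46.02] [0.4 4.2 2.8] [ 0.65 -0.12 -0.05] 60.7 11.95
False
seat [546.71 -53.99  41.75] [-2.4  2.7 10.2] [ 0.63  0.26 -0.02] 60.9 12.72
```

```bash
python3 - <<'E'
from h import *
X,Y=546.5,-53.9
for z in(40.5,39.5):
    print(ctrl.move_linear([X,Y,z],vel=6,until_force=12)); s=st("press")
    if s["wrist_force"][2]>17: break
ctrl.move_linear([X,Y,42.5],vel=30)   # relieve before letting go
st("relieved"); ctrl.release()
ctrl.move_linear([X,Y,190],vel=300); ctrl.pause(.2)
i,T,a=cam("wrist"); np.savez("seatL.npz",T=T,a=a); st()
m=ring(a,T,i,55,(X,Y),31); print(m)
ctrl.goto([464.2,238.2,110],Q); ctrl.pause(.2)
i,T,b=cam("wrist"); np.savez("M.npz",T=T,a=b); print(ring(b,T,i,12,(464.2,238.2),25)); st()
f=lambda x:cv2.resize(x[150:260,225:335],(400,400),interpolation=cv2.INTER_CUBIC)
cv2.imwrite("pics/c2.png",np.hstack([f(a),f(b)])[:,:,::-1])
E
```

```text
False
press [546.75 -54.02  41.42] [-2.4  3.9 13. ] [ 0.68  0.43 -0.03] 61.1 12.97
False
press [546.81 -54.06  40.86] [-4.5  4.6 17.3] [ 0.76  0.72 -0.02] 60.6 13.29
relieved [546.6  -53.98  42.62] [0.8 2.8 4.8] [ 0.56 -0.02 -0.04] 60.8 13.54
 [546.1  -53.81 188.74] [ 0.5 -0.9 -0.2] [ 0.03 -0.   -0.01] 88.1 15.01
(array([546.22717285, -53.66425705]), 59.0037841796875, 60.26950454711914, np.float64(0.3605681511260187))
(array([465.17398071, 240.78694153]), 47.52898025512695, 47.75481033325195, np.float64(2.7642186780410927))
 [464.69 237.59 110.17] [ 0.6 -0.3  0. ] [ 0.01 -0.01 -0.02] 88.0 16.46
```

View pics/c2.png

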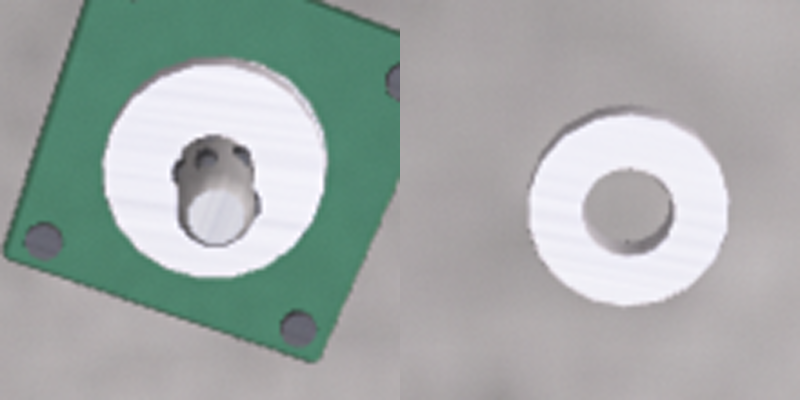

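The large ring is home: 17 N gave 1.8 mm of seat compression, and its centre is at (546.2, −53.7). The right half shows the middle ring cleanly at (465.2, 240.8). Doing the middle ring the same way.

```bash
cat >> h.py <<'E'
def fit(x,y,bottom,X=546.5,Y=-53.9):
    ctrl.goto([x,y,40],Q); ctrl.move_linear([x,y,2.5],vel=60,until_force=15)
    ctrl.clamp(50); s=st("grip"); o=s["position"][2]
    ctrl.move_linear([x,y,125],vel=200); ctrl.goto([X,Y,125],Q)
    for z,v,f in((96,50,8),(84,25,12),(bottom+o+4,25,22)):
        if z>=ctrl.get_state()["position"][2]: continue
        hit=ctrl.move_linear([X,Y,z],vel=v,until_force=f); st(f"z{z:.1f} {hit}")
        if hit: return False
    for dz in np.arange(1,-3,-.7):
        ctrl.move_linear([X,Y,bottom+o+dz],vel=7,until_force=12); s=st(f"press {dz:.1f}")
        if s["wrist_force"][2]>16: break
    ctrl.move_linear([X,Y,bottom+o],vel=30); st("relieved")
    return True
E
python3 - <<'E'
from h import *
print(fit(465.2,240.8,55))
E
```

```text
grip [465.22 240.82   2.55] [-0.1  0.1  1.6] [0.   0.08 0.06] 48.6 18.31
z96.0 False [546.62 -53.96  96.14] [ 0.4  0.1 -0.7] [ 0.01 -0.   -0.  ] 48.7 20.98
z84.0 False [546.54 -53.91  84.03] [-0.2 -0.2 -0.9] [ 0.04  0.   -0.03] 48.4 21.61
z61.6 False [546.56 -53.64  61.79] [-2.6  2.3  6.3] [ 0.56  0.37 -0.03] 48.6 22.66
press 1.0 [546.62 -53.87  58.59] [-0.3  1.7  4.1] [0.3  0.09 0.01] 48.4 23.23
press 0.3 [546.61 -53.9   57.85] [-1.2  2.6  4.1] [ 0.23  0.03 -0.  ] 48.2 23.48
press -0.4 [546.62 -53.88  57.32] [-0.3  2.2  5.6] [ 0.36  0.08 -0.  ] 48.3 23.73
press -1.1 [546.69 -53.86  57.02] [-2.3  2.7  8.9] [0.4  0.36 0.  ] 48.4 23.98
press -1.8 [546.75 -53.89  56.66] [-3.5  2.3 12.4] [0.47 0.55 0.02] 48.3 24.23
press -2.5 [546.82 -53.91  56.32] [-4.5  4.1 16.2] [0.52 0.74 0.  ] 48.5 24.48
relieved [546.44 -53.86  57.56] [-1.3  2.3  4.5] [0.32 0.18 0.05] 48.7 24.73
True
```

```bash
python3 - <<'E'
from h import *
X,Y=546.5,-53.9
ctrl.release(); ctrl.move_linear([X,Y,190],vel=300); ctrl.pause(.2)
i,T,a=cam("wrist"); print(ring(a,T,i,67,(X,Y),25))
ctrl.goto([457.6,-253.5,108],Q); ctrl.pause(.3)
i,T,b=cam("wrist"); m=ring(b,T,i,10,(457.6,-253.5),19); print(m); st()
f=lambda x:cv2.resize(x[150:260,225:335],(400,400),interpolation=cv2.INTER_CUBIC)
cv2.imwrite("pics/c3.png",np.hstack([f(a),f(b)])[:,:,::-1])
E
```

```text
None
(array([ 458.13223267, -251.82171631]), 35.698822021484375, 36.151466369628906, np.float64(1.760655491461707))
 [ 457.94 -253.04  108.18] [-0.2 -0.9 -0.5] [0.04 0.01 0.06] 88.3 27.57
```

View pics/c3.png

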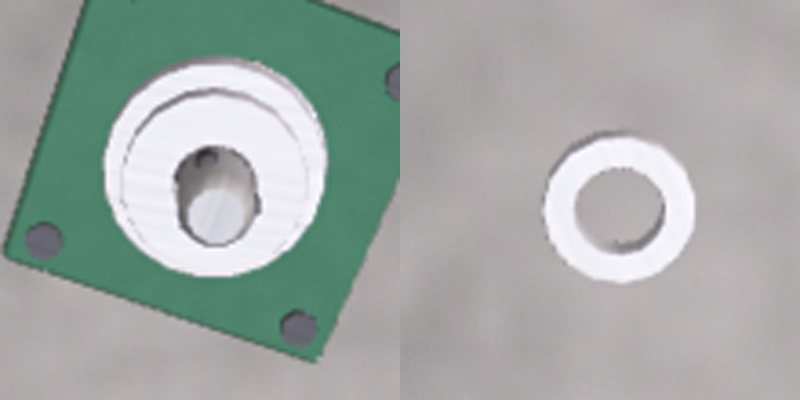

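The middle ring lies concentric and flat on the large one. The automatic fit returned nothing there because the two white rings merge in the mask. The small ring is clear at (458.1, −251.8).

```bash
python3 - <<'E'
from h import *
X,Y=546.5,-53.9
ok=fit(458.1,-251.8,67); print(ok)
if ok:
    ctrl.release(); ctrl.move_linear([X,Y,190],vel=300); ctrl.pause(.2)
    i,T,a=cam("wrist"); b=ctrl.camera("scene"); st()
    f=lambda x:cv2.resize(x,(400,400),interpolation=cv2.INTER_CUBIC)
    cv2.imwrite("pics/c4.png",np.hstack([f(a[150:260,225:335]),f(b[175:265,215:305])])[:,:,::-1])
E
```

```text
grip [ 458.09 -251.8     2.5 ] [0.8 0.3 1. ] [ 0.01 -0.03 -0.02] 35.9 29.58
z96.0 False [546.64 -53.91  96.14] [ 0.4 -0.3 -1. ] [ 0.01  0.01 -0.03] 36.4 31.96
z84.0 False [546.53 -53.92  84.01] [ 0.2 -0.3  0.2] [-0.01  0.02  0.09] 36.1 32.59
z73.5 False [546.27 -53.63  73.08] [-0.   2.8 -2.4] [ 0.47 -0.01 -0.01] 36.2 33.16
press 1.0 [546.53 -53.89  70.6 ] [-2.1  2.7  4. ] [ 0.6   0.36 -0.03] 36.2 33.73
press 0.3 [546.55 -53.92  69.73] [-1.5  3.7  3.7] [0.58 0.28 0.01] 35.9 33.98
press -0.4 [546.61 -53.91  69.25] [-1.6  3.   5.1] [0.61 0.34 0.02] 36.1 34.23
press -1.1 [546.64 -53.92  68.89] [-3.1  3.8  8.2] [ 0.59  0.51 -0.  ] 36.4 34.48
press -1.8 [546.73 -53.93  68.69] [-5.   4.  12.9] [ 0.68  0.78 -0.  ] 36.2 34.73
press -2.5 [546.84 -53.98  68.41] [-7.   3.9 17.3] [ 0.75  1.04 -0.02] 36.3 34.98
relieved [546.4  -53.82  69.46] [-2.4  3.9  4.4] [0.67 0.43 0.01] 35.7 35.23
True
 [546.22 -53.84 189.09] [ 0.   0.1 -0.3] [0.03 0.04 0.  ] 88.1 36.97
```

View pics/c4.png

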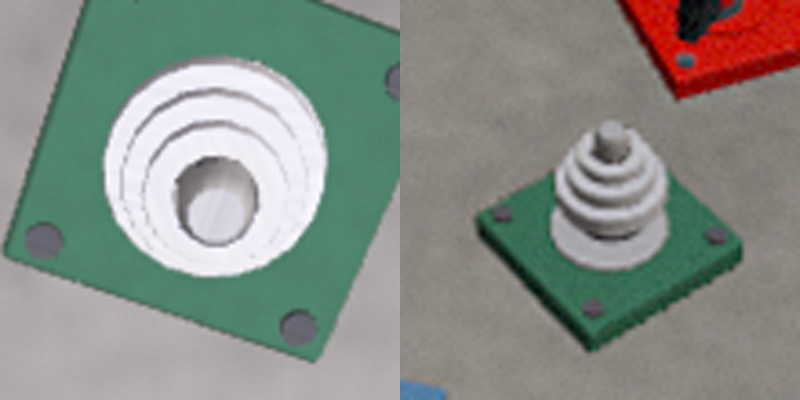

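The three rings sit concentric and flat in the right order, and the scene view shows an even stack clear of the gripper. Handing in.

```bash
python3 -c "
from station import ctrl
print(ctrl.sign_off())"
```

```text
the job is handed in; nothing more can be done
None
```

The three rings are on the green head's arbor, largest at the bottom and smallest on top, each pressed home with at most about 17 N in the force readings and let go; I handed the job in at about 37 s.

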